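# Clamp a turned bracket and set the thumbscrew a quarter turn back

## Task

Pick up the bent steel bracket, turn it so that the outer face of its upright leg meets the low fence of the clamping fixture, and set it down square between fence and jaw, about in the middle of the fence. Then turn the thumbscrew clockwise until it seats, back it off a quarter turn from there, and finish while still gripping the thumbscrew at that setting so that I can lock it; keep the bracket against the fence and leave the other things on the table alone.

Things in the scene. Friction and masses are not known exactly. Their poses are not given: they have to be found in the camera images.
- fence_foot (a point): Middle of the foot of the fence's inner face, on top of the fixture's base plate (10 mm above the table). x points from the thumbscrew to the fence, square to it; y along the fence; z up. The fence is a low steel bar 90 mm long (y), 20 mm thick, its top 12 mm above the base plate.
- fixture: Clamping fixture, fixed to the table; same axes as fence_foot, origin on the table, 55 mm before the fence face. Aluminium base plate 190 x 100 x 10 mm, from x = -105 to 85 mm; fence at one end, thumbscrew on a grey housing (x -100 to -50 mm, 64 mm wide, top at 30 mm) at the other, jaw between.
- jaw_top (a point): Middle of the upper edge of the jaw's face, 24 mm above the table. The jaw is a dark steel block 44 mm wide (y) that faces the fence. Its face is 59.5 mm from the fence when the screw is seated, so that a bracket against the fence is just gripped and a bracket short of it is pushed home; it moves 7 mm away per rad of unscrewing.
- thumbscrew: Thumbscrew of the fixture: black fluted round head, 36 mm in diameter, 40 to 66 mm above the table, upright axis; a steel boss of 26 mm diameter, top at 33 mm, below it. Origin on the axis at table height, 130 mm from the fence face, in the middle of the fixture. It turns in place without rising, with about 0.1 Nm, and stays where it is left.
- knob_grip (a point): Point on the axis of the thumbscrew's head at the height to grip it, 56 mm above the table; its x axis points along the steel pointer rib on top. Any yaw of grasp will do.
- screw (a joint): Turning angle of the thumbscrew, rad: 0 = seated (hard stop, clockwise seen from above), grows as it is unscrewed (counter-clockwise seen from above), stop at 2.4. Starts between 1.0 and 1.4.
- bracket_grip (a point): Middle of the upright leg of the loose steel bracket (about 0.3 kg), 45 mm above its underside. The bracket is an L, 60 mm long (x), 40 mm wide (y), 65 mm high; both legs 10 mm thick, the upright one at the +x end. x points out of the upright's outer face, 5 mm from this point; the flat leg's toe is 55 mm the other way. Grip the upright across its 10 or 40 mm.
- bracket_heel (a point): Point of the bracket on the outer face of its upright leg, at the underside, middle of the width; same axes as bracket_grip. It belongs at fence_foot.
- tape_measure: Tape measure lying by, 64 x 84 x 32 mm, origin under its centre; not to be disturbed.
- oil_bottle: Small oil bottle standing by, 46 mm in diameter, 134 mm high, origin under its centre; not to be disturbed.
- bushing_big: Steel bushing standing by, 30 mm in diameter, 30 mm high, origin under its centre; not to be disturbed.
There are look-alikes about, which are no part of the job. There is more than one size of the part that bears bracket_grip; the job needs the smallest.

How it is judged:
On the way, in this order (a step that is already met when the one before it is completed fails the run):
1. the bracket is set down in the fixture, upright leg to the fence, and let go (x of bracket_heel in the frame of fence_foot between -0.012 and 0.002 m and y of bracket_heel in the frame of fence_foot between -0.012 and 0.012 m and z of bracket_heel in the frame of fence_foot below 0.003 m and x of bracket_grip in the frame of fence_foot below 0 m and angle between the x axis of bracket_heel and the x axis of fence_foot, either way round below 0.2 rad and angle between bracket_heel's own z axis and vertical below 0.08 rad and contact force between the fingers and bracket below 0.2 N), for 0.2 s.
2. the thumbscrew is turned in until it seats, with the bracket tight against the fence (value of joint screw below 0.06 rad and x of bracket_heel in the frame of fence_foot above -0.003 m and angle between the x axis of bracket_heel and the x axis of fence_foot, either way round below 0.08 rad), for 0.1 s.
At the end, for the whole second after the job is handed in: The fingers grip the thumbscrew (more than 2 N), which rests a quarter turn (90 degrees, within 15) back from its seat; the bracket lies flat on the base plate, outer face of the upright leg within 4 mm of the fence and square to it within 0.1 rad, within 14 mm of the middle (value of joint screw between 1.31 and 1.83 rad and velocity of joint screw between -0.1 and 0.1 rad/s and contact force between the fingers and thumbscrew above 2 N and x of bracket_heel in the frame of fence_foot between -0.004 and 0.002 m and y of bracket_heel in the frame of fence_foot between -0.014 and 0.014 m and z of bracket_heel in the frame of fence_foot below 0.003 m and x of bracket_grip in the frame of fence_foot below 0 m and angle between the x axis of bracket_heel and the x axis of fence_foot, either way round below 0.1 rad and angle between bracket_heel's own z axis and vertical below 0.08 rad); the arm keeps its last pose, push and grip.
It fails at once if a bystander is pushed more than 30 mm or tipped over (distance of any of tape_measure, oil_bottle, bushing_big from where it was at the start of the episode above 0.03 m or angle between any of oil_bottle, bushing_big's own z axis and vertical above 0.6 rad).
It also fails if it takes over 51 s, if anything falls off the work surface, if the arm or the gripper's body presses on something with over 40 N, if the wrist force passes 120 N, or if a joint passes its speed limit or range.

## Robot

A 7-joint arm with a two-finger parallel gripper is mounted at the origin on a cart in front of the work surface, level with it; the furniture and walls round the work are solid. World frame = base frame: x ahead of the robot, y to its left, z up, the work surface at z = 0. Lengths are in m, angles in rad, forces in N, time in s.
With the tool pointing down it reaches from about 0.4 to 0.85 m from the base axis. Payload 10.4 kg.
Tool frame: the origin (TCP) lies at the very end of the fingers, on their centre line; the grasp point (between the pads) lies manip.hold_point_z behind it (manip.hold_point_z is the distance from the TCP to the grasp point, in m); z points along the fingers, y is the direction in which the jaws open and shut (so a half turn about z gives the same grasp; the last joint's range is limited). The gripper opens to 85 mm and grips with 20 to 120 N. Pads are 22 mm wide; open, the fingers measure 114 mm over their backs; the gripper's body (76 mm by 85 mm) begins 54 mm behind the grasp point. The pads swing forward as they close: fully open they stand 13 mm farther back than shut.
Start: joints at [1.151, 0.332, -0.065, 1.46, 0.022, 1.35, -0.088], TCP at [0.242, -0.576, 0.231] pointing down, gripper open.
Joint ranges: [-2.6, 2.6], [-0.5, 2.12], [-1.47, 1.34], [0.16, 2.42], [-1.27, 4.41], [0.06, 2.06], [-2.6, 2.6]. Speed limits (rad/s): [2.22, 2.22, 2.79, 2.79, 3.14, 3.14, 3.14].

## Interface

Orientations are given as a unit quaternion [x, y, z, w].
In Python, from workcell import manip gives the robot as it stands.
- The arm moves only by the tool jog_arm, never from a script. Its arguments are lists of equal length, an entry for each row: "translation": the shift along the world's x, y, z in mm, a list of three; "turn": the turn about the world's z in degrees. In form: {"translation": [[x, y, z], ...], "turn": [turn, ...]}. A call has 1 to 12 rows; each row is the pose to reach, as a shift and turn from the pose measured when the call began; what a row does not reach only later rows make up. A row lasts 1/12 s, in which the tool goes at most 41.7 mm and 7.16 degrees, less where a joint would pass 70% of its speed; a pose out of reach is approached as far as the arm can. A call with a gripper value outside its range is refused whole. "grip" is the finger opening in mm, from 0 to 85.4, set as the call begins (left out, the last holds). The fingers move at their own pace and stop on an object; "grip_force" is the grip in N (left out, the last holds). Time passes only in rows, so rows that repeat a pose let the fingers close. It gives the time, the measured TCP pose, the force and the opening at its end, in the units of the state.
- manip.get_obs(): the state, without advancing time (a new reading comes with each control period).
- manip.camera(name): name is "scene" or "side" or "wrist"; returns a dict with "frame" (480x640x3 uint8, red, green, blue), "mtx" (3x3 intrinsics, pixels), "pose" (4x4, takes a point from camera to world coordinates). Camera axes: x right, y down, z forward; pixel columns grow to the right and rows downward; lengths in m; the calibration is good to about 2 mm. A picture is of the moment at which its call begins. There is no depth.
- manip.hand_in(): hands the job in, once; it reports no verdict.
Trained networks look in a picture, given as the dict that the camera call returned (one of the last four; its "shot" number tells which), for a name from the list of things; names that differ only in an ending like _2 or _b are one class to them, and where a whole thing is asked for, a point or a joint stands for the part that bears it (a point fixed in the world has none). Each returns a list of dicts, best first, with "confidence" (0 to 1); they miss things now and then, are a little off and sometimes report something else, mostly with a low value. They report only what shows in the picture. A call takes as long as a camera call. They do not tell look-alikes from the thing itself.
- manip.outline_of(picture, label): "mask" (480x640 bool, what is visible of it) and "extent" ([left, top, right, bottom] in pixels, round what is visible of it).
- manip.pinpoint(picture, label): "at" ([column, row] in pixels: a listed point, or the origin of a listed thing).
The state is a dict: "clock": time; "joint_pos": joint angles; "joint_velocities": joint speeds; "tau": joint torques, N m; "position": TCP position; "ee_rot": TCP orientation; "ft_force": force on the tool from outside, world axes, zero at the start; "torque": the same for the moment, N m; "grip_width": opening from 0.0 (shut) to 1.0 (fully open).
Only numpy, scipy, OpenCV 4.12 (cv2) and the standard library are available. Lean on these libraries where they do the work, as an engineer would, in place of code of your own. Each camera call takes 0.05 s, during which the arm holds its last target. There are 200 camera calls.

## Working session

There is one attempt and no reset: what is moved stays moved. The work goes in short steps, Python scripts to look and compute and a tool call to move; the robot and the scene stay as the last step left them, time stands still between calls to the robot, and variables do not carry over. Pictures are saved under pics/ and viewed, about 8 in all and at most 12, crops included, and the job is handed in when it is done.

Besides the shell and the picture viewer there is one more tool, called as name(argument=value, ...), one argument or row to a line, values as JSON. jog_arm: Moves the arm, as the interface text tells. Its arguments: {"type":"object","properties":{"translation":{"type":"array"},"turn":{"type":"array"},"grip":{"type":"number"},"grip_force":{"type":"number"}},"required":["translation","turn"]}

```bash
mkdir -p pics; cat > h.py <<'E'
import numpy as np, cv2
from workcell import manip
def save(p,name,crop=None,scale=1):
    f=p["frame"][:,:,::-1]
    if crop: f=f[crop[1]:crop[3],crop[0]:crop[2]]
    if scale!=1: f=cv2.resize(f,None,fx=scale,fy=scale,interpolation=cv2.INTER_CUBIC)
    cv2.imwrite("pics/"+name,f)
def ray(p,px,z):
    d=p["pose"][:3,:3]@np.linalg.inv(p["mtx"])@np.array([px[0],px[1],1.]); o=p["pose"][:3,3]
    return o+d*(z-o[2])/d[2]
def proj(p,X):
    T=np.linalg.inv(p["pose"]); c=T[:3,:3]@np.asarray(X)+T[:3,3]; u=p["mtx"]@c; return u[:2]/u[2]
E
python3 - <<'E'
from h import *
np.set_printoptions(precision=3,suppress=True)
print(manip.hold_point_z,manip.get_obs())
H=dict(fence_foot=.01,jaw_top=.024,thumbscrew=0,knob_grip=.056,bracket_grip=.045,bracket_heel=0,tape_measure=0,oil_bottle=0,bushing_big=0,fixture=0)
ims=[]
for c in ("scene","side"):
    p=manip.camera(c); save(p,c+"0.png")
    ims.append(p["frame"][:,:,::-1]); print(c,p["pose"][:3,3])
    for n,z in H.items():
        for r in manip.pinpoint(p,n)[:4]:
            print(n,round(r["confidence"],2),np.array(r["at"]),ray(p,r["at"],z))
E
```

```text
0.0187 {'clock': 0.0, 'joint_pos': array([ 1.151,  0.333, -0.065,  1.461,  0.022,  1.35 , -0.089]), 'joint_velocities': array([-0.002,  0.001,  0.002,  0.   , -0.   , -0.001, -0.001]), 'tau': array([  0.   , -62.543,   0.05 , -39.161,   0.016,   0.01 ,   0.   ]), 'position': array([ 0.241, -0.576,  0.23 ]), 'ee_rot': array([ 0.98 ,  0.197, -0.   , -0.001]), 'ft_force': array([-0.349,  0.02 , -0.302]), 'torque': array([-0.014, -0.001, -0.033]), 'grip_width': 1.002864281707914}
scene [ 0.099 -0.424  0.579]
fence_foot 0.96 [375.4 280.1] [ 0.616 -0.056  0.01 ]
jaw_top 0.76 [358.8 296.9] [ 0.547 -0.071  0.024]
thumbscrew 0.65 [344.2 325.1] [ 0.495 -0.082  0.   ]
knob_grip 0.67 [350.3 307.8] [ 0.492 -0.098  0.056]
knob_grip 0.56 [364.3 301.1] [ 0.52  -0.105  0.056]
bracket_grip 0.82 [221. 245.] [0.454 0.216 0.045]
bracket_grip 0.69 [354.8 175.3] [0.86  0.206 0.045]
bracket_grip 0.56 [267.3 345.7] [ 0.352 -0.05   0.045]
bracket_heel 0.82 [221.4 263.3] [0.448 0.217 0.   ]
bracket_heel 0.77 [355.2 193.8] [0.85  0.194 0.   ]
bracket_heel 0.65 [349.  305.1] [ 0.538 -0.057  0.   ]
bracket_heel 0
[... 302 characters left out ...]
1] [ 0.616 -0.049  0.01 ]
knob_grip 0.8 [259.9 292.9] [ 0.493 -0.088  0.056]
bracket_grip 0.96 [247.5 225.3] [0.456 0.222 0.045]
bracket_grip 0.65 [423.  216.4] [0.859 0.23  0.045]
bracket_grip 0.6 [168.1 288.5] [ 0.338 -0.04   0.045]
bracket_heel 0.91 [420.6 244.8] [0.84  0.173 0.   ]
bracket_heel 0.9 [244.7 244.2] [0.447 0.22  0.   ]
bracket_heel 0.71 [174.3 314.7] [ 0.344 -0.051  0.   ]
tape_measure 0.93 [352.2 252.7] [0.682 0.151 0.   ]
tape_measure 0.3 [207.2 284.8] [0.386 0.045 0.   ]
oil_bottle 0.73 [357.  232.5] [ 0.71   0.257 -0.   ]
bushing_big 0.87 [207.5 283.6] [0.386 0.049 0.   ]
bushing_big 0.45 [295.1 301.1] [ 0.55 -0.03  0.  ]
fixture 0.56 [306.5 315.3] [ 0.568 -0.076  0.   ]
```

View pics/scene0.png

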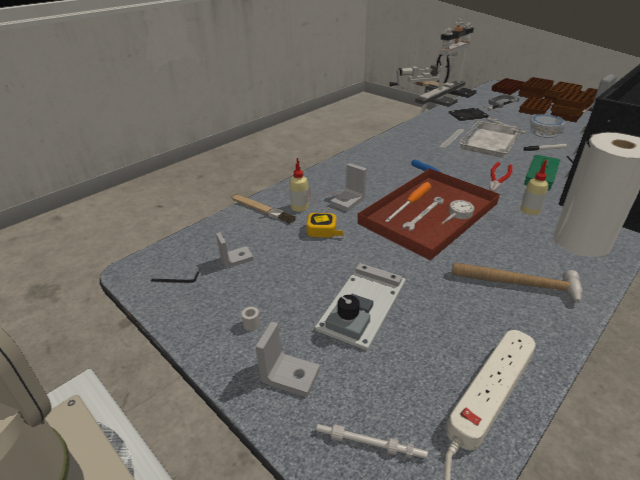

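View pics/side0.png

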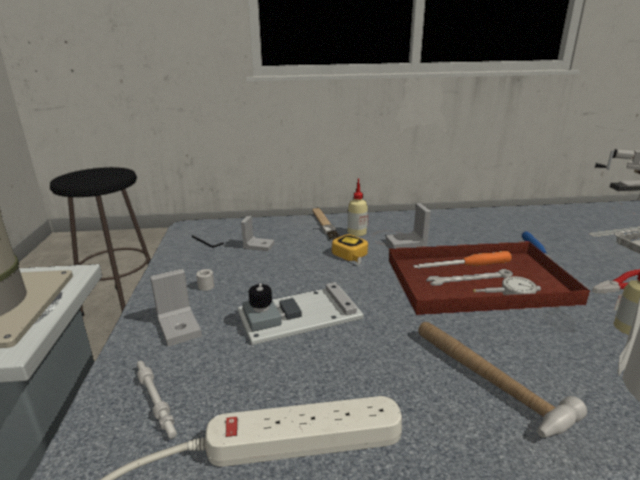

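Three brackets show in the scene view: (221,245), (355,175) and (267,346). The one at (221,245) looks smallest. I'll fit scale and pose to all three silhouettes, and confirm with a crop.

```bash
cat > fit.py <<'E'
from h import *
from scipy.optimize import minimize
def box(x0,x1,y0,y1,z0,z1): return np.array([[x,y,z] for x in(x0,x1) for y in(y0,y1) for z in(z0,z1)])
def cyl(cx,r,z0,z1): 
    a=np.linspace(0,2*np.pi,24,endpoint=False); return np.array([[cx+r*np.cos(t),r*np.sin(t),z] for t in a for z in(z0,z1)])
BR=[box(-.01,0,-.02,.02,0,.065),box(-.06,0,-.02,.02,0,.01)]            # heel frame
FX=[box(-.105,.085,-.05,.05,0,.01),box(.055,.075,-.045,.045,0,.022),box(-.1,-.05,-.032,.032,0,.03),cyl(-.075,.018,.04,.066),cyl(-.075,.013,.02,.045)]
def render(p,parts,q,s=1,S=4):
    R=np.array([[np.cos(q[2]),-np.sin(q[2]),0],[np.sin(q[2]),np.cos(q[2]),0],[0,0,1]])
    T=np.linalg.inv(p["pose"]); m=np.zeros((480*S,640*S),np.uint8)
    for B in parts:
        X=(s*B)@R.T+[q[0],q[1],q[3] if len(q)>3 else 0]; c=X@T[:3,:3].T+T[:3,3]
        u=c@p["mtx"].T; u=(u[:,:2]/u[:,2:]+.5)*S
        cv2.fillConvexPoly(m,cv2.convexHull(u.astype(np.float32)).astype(np.int32),255)
    return cv2.resize(m,(640,480),interpolation=cv2.INTER_AREA)/255.
def fit(views,parts,q0,z=0,scale=False,masks=None):
    # views: list of (picture, mask)
    def cost(v):
        e=0
        for p,m in views:
            r=render(p,parts,[v[0],v[1],v[2],z],v[3] if scale else 1)
            e+=1-np.minimum(r,m).sum()/np.maximum(r,m).sum()
        return e/len(views)
    v=np.array(list(q0)+([1.] if scale else [])); st=np.array([.012,.012,.25]+([.2] if scale else []))
    for k in range(2):
        sim=np.vstack([v]+[v+np.eye(len(v))[i]*st[i] for i in range(len(v))]); 
        r=minimize(cost,v,method="Nelder-Mead",options=dict(initial_simplex=sim,xatol=1e-4,fatol=1e-4,maxiter=150)); v=r.x; st=st/3
    return v,r.fun
E
cat > go.py <<'E'
from fit import *
np.set_printoptions(precision=4,suppress=True)
P=[manip.camera(c) for c in ("scene","side")]
O={c:[[r for r in manip.outline_of(p,c)] for p in P] for c in ("bracket_grip","fixture")}
save(P[0],"crop1.png",(190,150,410,410),2.3)
for name,g in dict(A=(.45,.22),B=(.85,.2),C=(.345,-.05)).items():
    vs=[]
    for p,o in zip(P,O["bracket_grip"]):
        u=proj(p,[*g,.03]); 
        d=[np.hypot(*(np.array([(r["extent"][0]+r["extent"][2])/2,(r["extent"][1]+r["extent"][3])/2])-u)) for r in o]
        if d and min(d)<40: vs.append((p,o[int(np.argmin(d))]["mask"].astype(float)))
    best=min((fit(vs,BR,(*g,a),scale=True) for a in np.arange(4)*np.pi/2+.3),key=lambda t:t[1])
    print(name,len(vs),best)
vs=[(p,o[0]["mask"].astype(float)) for p,o in zip(P,O["fixture"]) if o]
print("fx",len(vs),fit(vs,FX,(.565,-.07,.27)))
E
python3 go.py
```

```text
A 2 (array([0.4499, 0.2175, 2.8135, 0.9708]), np.float64(0.09122569161239397))
B 2 (array([0.8476, 0.1895, 0.051 , 1.3031]), np.float64(0.07364784472575009))
C 2 (array([ 0.3427, -0.0541,  1.9921,  1.3015]), np.float64(0.03480883538839613))
fx 2 (array([ 0.5649, -0.0695,  0.2855]), np.float64(0.037059231066818465))
```

View pics/crop1.png

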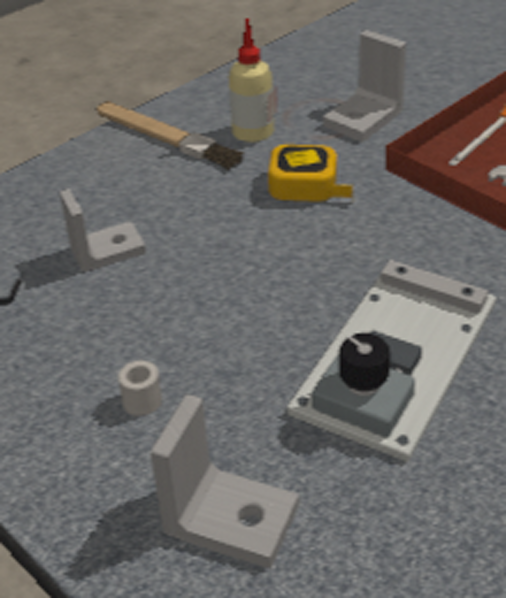

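Smallest is A at (221,245): fitted scale is 0.97, against 1.30 for B (355,175) and C (267,346). The crop agrees. I'll move above it with the jaws across the 10 mm thickness.

jog_arm(
  translation=[
    [20,34,10],
    [40,68,20],
    [60,102,30],
    [80,136,40],
    [100,170,40],
    [120,204,40],
    [140,238,40],
    [160,272,40],
    [180,306,40],
    [200,340,40],
    [202,380,40],
    [204,420,40],
  ],
  turn=[7,14,21,28,35,42,49,56,63,70,77,84],
  grip=85,
)

```text
clock: 2.4
position: [0.446, -0.1544, 0.2712]
ee_rot: [0.594, 0.804, 0.0, -0.0]
ft_force: [0.0, 0.2, 0.5]
grip_width: 0.996
```

jog_arm(
  translation=[
    [2,40,0],
    [4,80,0],
    [6,120,0],
    [8,160,0],
    [10,200,0],
    [10,240,0],
    [10,280,0],
    [10,320,0],
    [10,345,0],
    [10,350,0],
    [10,350,0],
    [10,350,0],
  ],
  turn=[7,14,21,28,35,42,49,56,63,70,77,84],
)

```text
clock: 3.4
position: [0.4557, 0.1965, 0.2713]
ee_rot: [-0.101, 0.995, 0.0, -0.0]
ft_force: [0.4, -0.5, 0.4]
grip_width: 0.994
```

jog_arm(
  translation=[
    [0,5,-5],
    [0,10,-10],
    [0,15,-20],
    [0,20,-30],
    [0,20,-40],
    [0,20,-50],
    [0,20,-60],
    [0,20,-70],
    [0,20,-70],
  ],
  turn=[7,14,21,28,35,42,49,56,59],
)

```text
clock: 4.15
position: [0.4551, 0.2159, 0.1996]
ee_rot: [-0.58, 0.814, 0.0, -0.001]
ft_force: [-0.2, 0.3, -0.4]
grip_width: 0.994
```

```bash
cat > go2.py <<'E'
from fit import *
from scipy.spatial.transform import Rotation as Ro
np.set_printoptions(precision=4,suppress=True)
o=manip.get_obs(); R=Ro.from_quat(o["ee_rot"]).as_matrix(); print(o["position"],"yaw_y",np.degrees(np.arctan2(R[1,1],R[0,1])),o["joint_pos"])
P=[manip.camera(c) for c in ("wrist","scene","side")]
save(P[0],"wrist1.png")
vs=[]
for p in P:
    u=proj(p,[.465,.21,.02]); 
    for r in manip.outline_of(p,"bracket_grip"):
        e=r["extent"]; d=np.hypot((e[0]+e[2])/2-u[0],(e[1]+e[3])/2-u[1])
        print(p["shot"],r["confidence"],e,round(d))
        if d<(120 if p is P[0] else 30): vs.append((p,r["mask"].astype(float))); break
for n,z in (("bracket_grip",.045),("bracket_heel",0)):
    for r in manip.pinpoint(P[0],n): print(n,r["confidence"],ray(P[0],r["at"],z))
for k in (vs,vs[:1],vs[1:]):
    print(fit(k,BR,(.45,.2175,2.81)), fit(k,BR,(.45,.2175,2.81),scale=True))
E
python3 go2.py
```

```text
[0.4551 0.2159 0.1996] yaw_y 160.9647773622597 [ 0.4142  0.2177 -1.0458  1.7753  0.1965  1.2642  2.1277]
5 0.96 [257.9, 193.9, 329.7, 255.2] 17
6 0.94 [255.2, 323.5, 317.9, 396.2] 121
6 0.77 [214.7, 235.2, 254.7, 268.0] 6
7 0.79 [385.5, 204.2, 428.9, 248.5] 156
7 0.59 [242.3, 214.0, 274.3, 247.8] 9
bracket_grip 0.57 [0.4553 0.2158 0.045 ]
bracket_heel 0.7 [0.449  0.2152 0.    ]
(array([0.4499, 0.217 , 2.8307]), np.float64(0.10240137342065207)) (array([0.4504, 0.2173, 2.8037, 0.9791]), np.float64(0.09388864505871453))
(array([0.4504, 0.2171, 2.8169]), np.float64(0.10404726510210649)) (array([0.4507, 0.2172, 2.8147, 0.9796]), np.float64(0.09363046672905373))
(array([0.4496, 0.2172, 2.8185]), np.float64(0.09330429593435435)) (array([0.4501, 0.2177, 2.8159, 0.9761]), np.float64(0.0831180516183419))
```

View pics/wrist1.png

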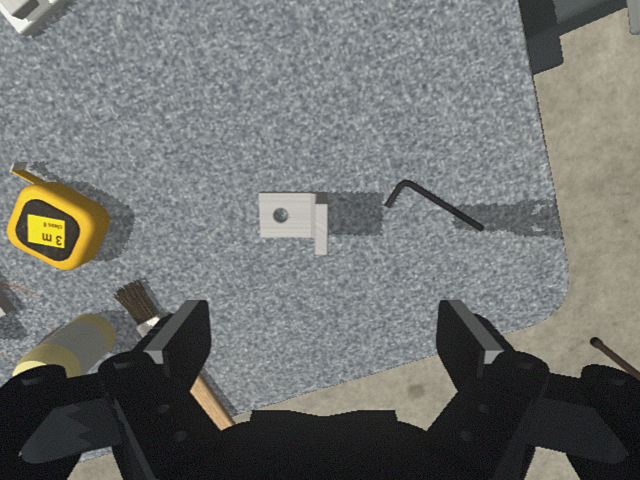

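The wrist view shows the bracket at (293,217), square to the tool and centred between the fingers. The estimates agree to within 1 mm, so I'm descending to grip.

jog_arm(
  translation=[
    [0,0,-30],
    [0,0,-65],
    [0,0,-100],
    [0,0,-130],
    [0,0,-155],
    [0,0,-170],
    [0,0,-173],
    [0,0,-173],
    [0,0,-173],
  ],
  turn=[0,0,0,0,0,0,0,0,0],
  grip=60,
)

```text
clock: 5.3
position: [0.4565, 0.217, 0.0296]
ee_rot: [-0.577, 0.817, -0.0, 0.001]
ft_force: [0.1, 0.5, -0.6]
grip_width: 0.703
```

jog_arm(
  translation=[
    [0,0,0],
    [0,0,0],
    [0,0,0],
    [0,0,0],
    [0,0,0],
    [0,0,0],
    [0,0,0],
    [0,0,0],
  ],
  turn=[0,0,0,0,0,0,0,0],
  grip=0,
  grip_force=60,
)

```text
clock: 5.97
position: [0.457, 0.2171, 0.0302]
ee_rot: [-0.577, 0.817, -0.0, 0.001]
ft_force: [-1.0, -2.2, 7.3]
grip_width: 0.107
```

jog_arm(
  translation=[
    [0,0,10],
    [0,0,40],
    [0,0,80],
    [0,0,115],
    [0,0,120],
    [0,0,120],
  ],
  turn=[0,0,0,0,0,0],
)

```text
clock: 6.47
position: [0.4581, 0.2176, 0.1526]
ee_rot: [-0.577, 0.817, -0.001, 0.003]
ft_force: [-0.3, -0.6, -3.1]
grip_width: 0.108
```

```bash
cat > go3.py <<'E'
from fit import *
from scipy.spatial.transform import Rotation as Ro
np.set_printoptions(precision=4,suppress=True)
o=manip.get_obs(); R=Ro.from_quat(o["ee_rot"]).as_matrix(); print(o["position"],"yaw_y",np.degrees(np.arctan2(R[1,1],R[0,1])),o["joint_pos"],o["grip_width"],o["ft_force"])
P=[manip.camera(c) for c in ("scene","side")]
vs=[]
for p in P:
    f=manip.outline_of(p,"fixture")
    if f: vs.append((p,f[0]["mask"].astype(float)))
print("fx",fit(vs,FX,(.565,-.07,.27)),[fit([v],FX,(.565,-.07,.27))[0] for v in vs])
W=manip.camera("wrist"); save(W,"held.png")
E
python3 go3.py
```

```text
[0.4581 0.2176 0.1526] yaw_y 160.46187695050747 [ 0.3832  0.2769 -1.031   1.8327  0.2606  1.1706  2.0679] 0.10824691448508521 [-0.2792 -0.6307 -3.1211]
fx (array([ 0.565 , -0.0693,  0.288 ]), np.float64(0.03305619995036213)) [array([ 0.5655, -0.0695,  0.2906]), array([ 0.5645, -0.0691,  0.283 ])]
```

View pics/held.png

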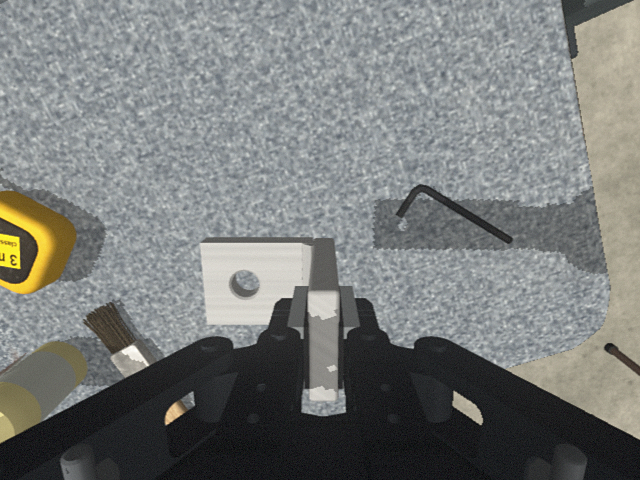

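The bracket is held square and upright: legs at (250,280), upright between the pads at (322,340). The fixture fits at (0.565,-0.069) with yaw 16.5°. I'm moving above the fence slot and turning -144°.

jog_arm(
  translation=[
    [6,-12,0],
    [14,-28,0],
    [22,-40,0],
    [29,-52,0],
    [36,-65,0],
    [44,-80,0],
    [51,-92,0],
    [58,-105,0],
    [66,-120,0],
    [73,-132,0],
    [80,-145,0],
    [87,-158,0],
  ],
  turn=[-7,-14,-21,-28,-35,-42,-49,-56,-63,-70,-77,-84],
)

```text
clock: 7.72
position: [0.5426, 0.058, 0.1472]
ee_rot: [0.12, 0.993, 0.0, -0.001]
ft_force: [-0.1, 1.1, -2.3]
grip_width: 0.108
```

jog_arm(
  translation=[
    [8,-15,0],
    [16,-30,0],
    [24,-45,0],
    [32,-60,0],
    [40,-75,0],
    [47,-90,0],
    [54,-105,0],
    [60,-116,0],
    [60,-117,0],
    [60,-117,0],
    [60,-117,0],
  ],
  turn=[-7,-14,-21,-28,-35,-42,-49,-56,-60,-60,-60],
)

```text
clock: 8.63
position: [0.602, -0.0585, 0.1459]
ee_rot: [0.599, 0.8, 0.0, -0.002]
ft_force: [0.1, 0.5, -2.5]
grip_width: 0.108
```

```bash
cat > st.py <<'E'
from fit import *
from scipy.spatial.transform import Rotation as Ro
np.set_printoptions(precision=4,suppress=True)
def st():
    o=manip.get_obs(); R=Ro.from_quat(o["ee_rot"]).as_matrix(); print(o["clock"],o["position"],"yaw_y",np.degrees(np.arctan2(R[1,1],R[0,1])),"down",R[:,2],"q",o["joint_pos"],o["grip_width"],o["ft_force"],o["torque"])
E
python3 - <<'E'
from st import *
st()
W=manip.camera("wrist"); save(W,"over.png")
for n,z in (("fence_foot",.01),("jaw_top",.024),("knob_grip",.056),("thumbscrew",0),("fixture",0)):
    for r in manip.pinpoint(W,n): print(n,r["confidence"],r["at"],ray(W,r["at"],z))
vs=[]
for c in ("scene","side"):
    p=manip.camera(c)
    for r in manip.outline_of(p,"bracket_grip"):
        e=r["extent"]; u=proj(p,[.59,-.06,.15]); d=np.hypot((e[0]+e[2])/2-u[0],(e[1]+e[3])/2-u[1])
        print(c,r["confidence"],d)
        if d<35: vs.append((p,r["mask"].astype(float))); break
if vs: print(fit(vs,BR,(.615,-.055,.29),z=.122))
E
```

```text
8.6333 [ 0.602  -0.0585  0.1459] yaw_y 16.336384988371744 down [-0.003   0.0032 -1.    ] q [ 0.3883  0.3887 -0.4577  1.6014  0.1773  1.1964  0.1799] 0.10786232900197155 [ 0.0592  0.5419 -2.5089] [-0.0059  0.0344 -0.049 ]
fence_foot 0.86 [344.3, 232.5] [ 0.6165 -0.056   0.01  ]
knob_grip 0.69 [149.0, 247.6] [ 0.4943 -0.0906  0.056 ]
thumbscrew 0.86 [176.9, 231.0] [ 0.4917 -0.094   0.    ]
fixture 0.97 [274.0, 227.5] [ 0.5639 -0.0699  0.    ]
scene 0.9 159.305595535303
scene 0.69 46.465309994994115
side 0.91 8.251036202733907
(array([ 0.6062, -0.0718,  0.0626]), np.float64(0.21736427223270782))
```

View pics/over.png

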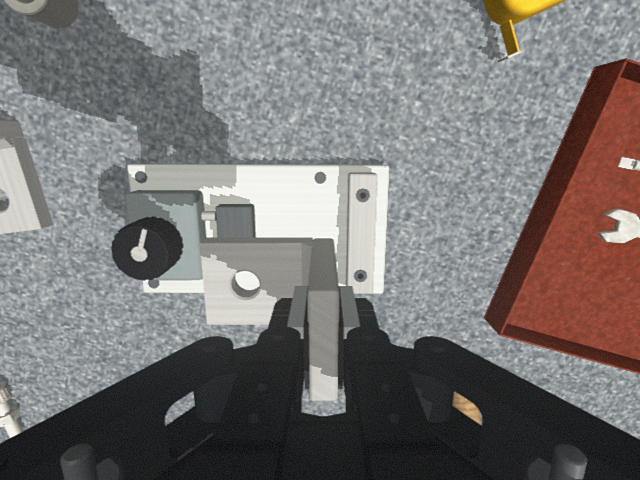

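```bash
python3 - <<'E'
from st import *
W=manip.camera("wrist")
st()
f=manip.outline_of(W,"fixture")
c=np.array([.565,-.0693]);a=.2875;R=np.array([[np.cos(a),-np.sin(a)],[np.sin(a),np.cos(a)]])
for px,z in (((349,174),.022),((376,173),.022),((348,292),.022),((379,293),.022),((128,166),.01),((389,166),.01)):
    X=ray(W,px,z); print(px,X,R.T@(X[:2]-c)*1000)
print(proj(W,[.6177,-.0537,.01]))
# sub-pixel edges of the fence along image row profile
g=cv2.cvtColor(W["frame"],cv2.COLOR_RGB2GRAY)
for r in (185,210,225): print(r,g[r,335:395].tolist())
# bracket at its present height: outer corner of toe/edges
for px,z in (((201,239),.126),((315,239),.126),((206,323),.126)):
    X=ray(W,px,z); print(px,X,R.T@(X[:2]-c)*1000)
print(W["pose"])
E
```

```text
9.1833 [ 0.6026 -0.059   0.1473] yaw_y 16.170547142819604 down [-0.0007  0.0027 -1.    ] q [ 0.389   0.3872 -0.4576  1.6003  0.1773  1.1966  0.1779] 0.1113861389592533 [ 0.3849 -0.2413 -2.0713] [ 0.0043 -0.0017 -0.0188]
(349, 174) [ 0.607  -0.0133  0.022 ] [56.1338 41.8451]
(376, 173) [ 0.6248 -0.0074  0.022 ] [74.9352 42.4371]
(348, 292) [ 0.6324 -0.098   0.022 ] [ 56.4765 -46.5836]
(379, 293) [ 0.6552 -0.0922  0.022 ] [ 79.9951 -47.5076]
(128, 166) [ 0.4524 -0.0532  0.01  ] [-103.4002   47.3283]
(389, 166) [ 0.6342 -0.0005  0.01  ] [85.8154 46.3473]
[345.7459 228.5045]
185 [234, 183, 179, 178, 179, 179, 180, 177, 178, 184, 183, 157, 114, 164, 200, 218, 218, 209, 216, 216, 214, 215, 214, 218, 223, 224, 224, 223, 222, 219, 217, 212, 216, 216, 219, 215, 221, 217, 214, 216, 218, 229, 246, 245, 243, 245, 242, 244, 244, 245, 243, 227, 146, 147, 154, 158, 173, 177, 180, 177]
210 [244, 233, 171, 171, 174, 173, 175, 176, 175, 174, 171, 135, 127, 184, 216, 220, 216, 211, 218, 215, 215, 219, 218, 218, 219, 216, 220, 217, 218, 213, 214, 214, 219, 217, 219, 217, 218, 223, 212, 211, 230, 243, 243, 243, 242, 242, 242, 242, 244, 244, 231, 147, 129, 131, 129, 137, 147, 149, 159, 156]
225 [199, 198, 191, 180, 180, 180, 179, 181, 181, 181, 161, 128, 142, 194, 220, 218, 215, 212, 214, 210, 213, 212, 219, 221, 216, 218, 215, 216, 217, 213, 215, 217, 218, 219, 216, 219, 218, 215, 209, 226, 246, 247, 246, 244, 247, 246, 245, 247, 248, 237, 179, 146, 131, 129, 124, 127, 135, 153, 154, 163]
(201, 239) [ 0.5427 -0.0521  0.126 ] [-16.473   22.7812]
(315, 239) [ 0.5917 -0.0379  0.126 ] [34.5265 22.5325]
(206, 323) [ 0.5532 -0.0921  0.126 ] [-17.7789 -18.5425]
[[ 0.9604  0.2692  0.0713  0.5834]
 [ 0.2785 -0.9269 -0.2515  0.0049]
 [-0.0016  0.2614 -0.9652  0.2906]
 [ 0.      0.      0.      1.    ]]
```

jog_arm(
  translation=[
    [4,0,-10],
    [9,-1,-35],
    [9,-1,-60],
    [9,-1,-80],
    [9,-1,-85],
    [9,-1,-85],
    [9,-1,-85],
    [9,-1,-85],
  ],
  turn=[0,0,0,0,0,0,0,0],
)

```text
clock: 9.9
position: [0.6127, -0.0599, 0.0638]
ee_rot: [0.601, 0.8, 0.002, -0.0]
ft_force: [0.4, 0.1, -2.0]
grip_width: 0.105
```

```bash
python3 - <<'E'
from st import *
W=manip.camera("wrist"); S=manip.camera("side")
st()
a=np.hstack([cv2.resize(W["frame"][100:420,80:500],(800,610))]); 
cv2.imwrite("pics/low.png",cv2.resize(np.vstack([cv2.resize(W["frame"][130:400,100:460],(640,480))]),(800,600))[:,:,::-1])
save(S,"side2.png",(220,240,400,350),4)
E
```

```text
10.0 [ 0.6126 -0.06    0.0637] yaw_y 16.16871801289397 down [ 0.0016  0.0024 -1.    ] q [ 0.3674  0.4911 -0.4363  1.6483  0.2289  1.0517  0.1448] 0.10889419325217066 [ 0.1347  0.718  -1.7358] [-0.0649 -0.0462  0.0325]
```

View pics/low.png

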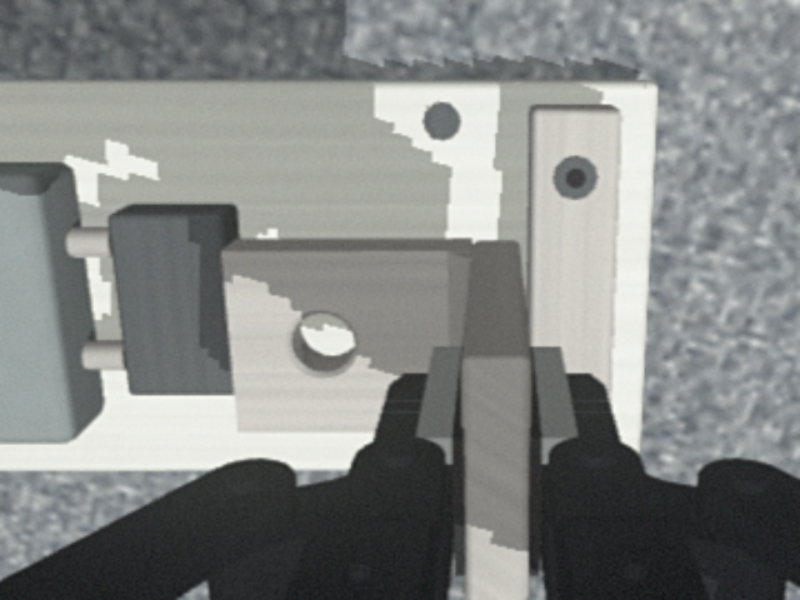

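```bash
python3 - <<'E'
from st import *
W=manip.camera("wrist")
c=np.array([.565,-.0693]);a=.2875;R=np.array([[np.cos(a),-np.sin(a)],[np.sin(a),np.cos(a)]])
for n,x,y,z in (("toe far",228,250,.0435),("toe near",238,430,.0435),("leg/upright",448,250,.0435),("far bottom L",224,241,.0335),("far bottom R",518,241,.0335),("jaw far",237,207,.024),("jaw near",233,393,.024),("jaw L far",112,210,.024),("fence far",530,106,.022),("fence R far",619,108,.022),("fence mid",530,330,.022),("plate far R",656,83,.01),("plate nr",640,470,.01)):
    X=ray(W,(100+.45*x-.3,130+.45*y-.3),z); print(n,R.T@(X[:2]-c)*1000)
E
```

```text
toe far [-6.3438 17.7476]
toe near [ -7.7404 -21.9321]
leg/upright [37.7295 17.4965]
far bottom L [-10.3149  17.0079]
far bottom R [52.0068 16.6533]
jaw far [-9.9113 22.2852]
jaw near [-14.6949 -22.3978]
jaw L far [-37.6349  21.763 ]
fence far [54.8649 43.8625]
fence R far [74.1664 43.3247]
fence mid [55.1144 -7.7983]
plate far R [84.1834 47.731 ]
plate nr [ 84.3684 -51.2192]
```

The wrist view shows the toe edge at (231,340), clear of the jaw face at (237,300), and the upright just short of the fence's inner edge at (530,230). Heel is about 3.5 mm short of the fence and 1 mm off centre. Lowering.

jog_arm(
  translation=[
    [0,0,-6],
    [0,0,-12],
    [0,0,-17],
    [0,0,-20],
    [0,0,-22],
    [0,0,-23],
    [0,0,-24],
    [0,0,-24],
  ],
  turn=[0,0,0,0,0,0,0,0],
)

```text
clock: 10.72
position: [0.6122, -0.06, 0.0403]
ee_rot: [0.601, 0.8, 0.001, -0.0]
ft_force: [-5.5, -0.3, 6.9]
grip_width: 0.107
```

```bash
python3 - <<'E'
from st import *
st(); W=manip.camera("wrist"); cv2.imwrite("pics/low2.png",cv2.resize(W["frame"][130:400,100:460],(800,600))[:,:,::-1])
E
```

```text
10.7167 [ 0.6122 -0.06    0.0403] yaw_y 16.165585803647378 down [ 0.0007  0.0021 -1.    ] q [ 0.3612  0.519  -0.429   1.6635  0.2433  1.0117  0.1345] 0.10679813484180617 [-5.5131 -0.3021  6.8727] [ 0.0241  1.3235 -0.0379]
```

jog_arm(
  translation=[
    [0,0,0],
    [0,0,0],
    [0,0,0],
    [0,0,0],
    [0,0,0],
    [0,0,0],
  ],
  turn=[0,0,0,0,0,0],
  grip=32,
)

```text
clock: 11.27
position: [0.6123, -0.0599, 0.0403]
ee_rot: [0.601, 0.8, 0.001, -0.0]
ft_force: [-0.5, -0.2, -0.6]
grip_width: 0.374
```

```bash
python3 - <<'E'
from st import *
st(); W=manip.camera("wrist"); cv2.imwrite("pics/rel.png",cv2.resize(W["frame"][130:400,100:460],(800,600))[:,:,::-1])
E
```

```text
11.2667 [ 0.6123 -0.0599  0.0403] yaw_y 16.16730025828453 down [ 0.0009  0.0022 -1.    ] q [ 0.3611  0.519  -0.4289  1.6635  0.2432  1.0116  0.1346] 0.373757377679543 [-0.537  -0.1519 -0.5913] [-0.0451  0.0135  0.004 ]
```

View pics/rel.png

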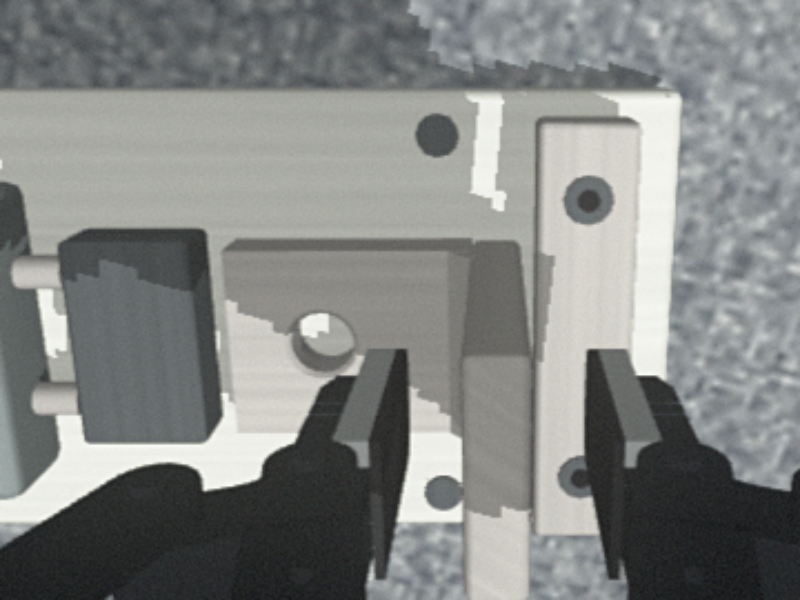

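The bracket sits flat between the jaw (face at col 215) and the fence (edge at col 535), with small gaps and square. It's released. Next is the knob.

jog_arm(
  translation=[
    [0,0,20],
    [0,0,55],
    [0,0,90],
    [-30,-8,100],
    [-65,-17,100],
    [-100,-26,100],
    [-119,-31,100],
    [-119,-31,100],
    [-119,-31,100],
    [-119,-31,100],
  ],
  turn=[0,0,0,0,0,0,0,0,0,0],
)

```text
clock: 12.15
position: [0.494, -0.0908, 0.1406]
ee_rot: [0.601, 0.8, 0.001, 0.0]
ft_force: [-0.2, -0.0, 0.8]
grip_width: 0.375
```

```bash
cat > go5.py <<'E'
from st import *
st()
P=[manip.camera(c) for c in ("wrist","scene","side")]
W=P[0]; save(W,"knob.png")
for n,z in (("knob_grip",.056),("thumbscrew",0),("bracket_heel",.01),("fence_foot",.01)):
    for p in P:
        for r in manip.pinpoint(p,n)[:4]:
            X=ray(p,r["at"],z)
            if np.hypot(X[0]-.56,X[1]+.07)<.1: print(n,p["shot"],r["confidence"],r["at"],X)
K=[cyl(0,.018,.04,.066)]
vs=[]
for p in P:
    hsv=cv2.cvtColor(p["frame"],cv2.COLOR_RGB2HSV)
E
python3 go5.py
```

```text
12.15 [ 0.494  -0.0908  0.1406] yaw_y 16.175941224795572 down [ 0.0019  0.0021 -1.    ] q [ 0.524   0.1694 -0.4675  1.8747  0.0822  1.115   0.3085] 0.3745969419609881 [-0.2318 -0.0239  0.8077] [-0.049   0.0436 -0.0471]
knob_grip 21 0.7 [349.9, 304.2] [ 0.4981 -0.0918  0.056 ]
knob_grip 22 0.89 [261.7, 294.4] [ 0.4964 -0.0928  0.056 ]
thumbscrew 20 0.79 [319.5, 231.6] [ 0.4912 -0.0942  0.    ]
thumbscrew 21 0.8 [347.7, 326.1] [ 0.4979 -0.0885  0.    ]
bracket_heel 20 0.57 [493.0, 231.9] [ 0.6141 -0.0563  0.01  ]
bracket_heel 21 0.58 [375.3, 282.0] [ 0.6114 -0.0592  0.01  ]
fence_foot 21 0.61 [379.5, 276.1] [ 0.6304 -0.0546  0.01  ]
fence_foot 22 0.75 [333.8, 299.8] [ 0.6173 -0.0482  0.01  ]
```

View pics/knob.png

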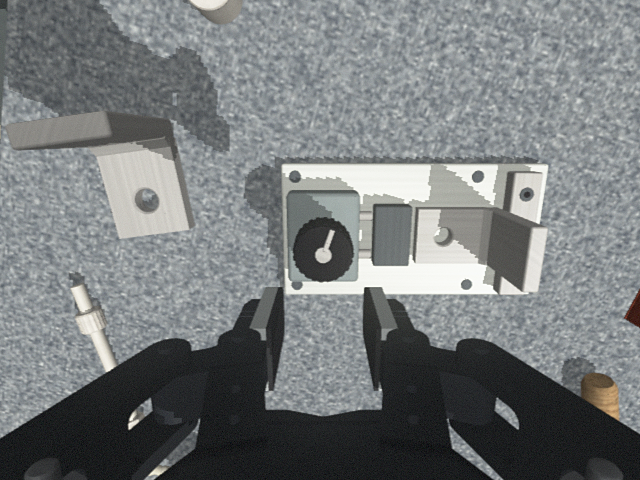

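```bash
python3 - <<'E'
from st import *
W=manip.camera("wrist")
f=W["frame"]; v=f.max(2)
roi=np.zeros_like(v); roi[205:295,280:370]=1
m=((v<60)&(roi>0)).astype(np.uint8)
n,l,s,c=cv2.connectedComponentsWithStats(m); i=1+np.argmax(s[1:,4]); print(s[i],c[i])
hull=cv2.convexHull(np.argwhere(l==i)[:,::-1].astype(np.int32)); M=np.zeros((480,640),np.uint8); cv2.fillConvexPoly(M,hull,1)
print(fit([(W,M.astype(float))],[cyl(0,.018,.04,.066)],(.494,-.091,0)))
print(ray(W,(323,255),.067))
E
```

```text
[ 294  217   61   65 1939] [318.2084 247.8618]
(array([ 0.4926, -0.0909,  0.1323]), np.float64(0.04230677682016082))
[ 0.4923 -0.0916  0.067 ]
```

jog_arm(
  translation=[
    [-1,0,0],
    [-1,0,-10],
    [-1,0,-25],
    [-1,0,-45],
    [-1,0,-65],
    [-1,0,-85],
    [-1,0,-98],
    [-1,0,-103],
    [-1,0,-103],
  ],
  turn=[0,0,0,0,0,0,0,0,0],
  grip=64,
)

```text
clock: 13.7
position: [0.4912, -0.0907, 0.0358]
ee_rot: [0.601, 0.8, 0.001, -0.002]
ft_force: [-0.1, -0.1, 0.1]
grip_width: 0.748
```

jog_arm(
  translation=[
    [0,0,0],
    [0,0,0],
    [0,0,0],
    [0,0,0],
    [0,0,0],
    [0,0,0],
  ],
  turn=[0,0,0,0,0,0],
  grip=0,
  grip_force=40,
)

```text
clock: 14.2
position: [0.4937, -0.0902, 0.0372]
ee_rot: [0.6, 0.8, 0.002, 0.001]
ft_force: [7.3, 2.6, -2.6]
grip_width: 0.407
```

```bash
python3 -c "
from st import *
st()"
```

```text
14.2 [ 0.4937 -0.0902  0.0372] yaw_y 16.211620513741227 down [ 0.0037  0.0031 -1.    ] q [ 0.4948  0.3063 -0.4501  1.9655  0.1637  0.9017  0.2444] 0.4065630642738961 [ 7.303   2.5578 -2.6425] [ 0.351  -1.2445  0.0056]
```

jog_arm(
  translation=[
    [1,0,0],
    [1,0,0],
    [1,0,0],
    [1,0,0],
    [1,0,0],
    [1,0,0],
    [1,0,0],
    [1,0,0],
    [1,0,0],
  ],
  turn=[-5,-10,-15,-20,-25,-30,-35,-40,-40],
)

```text
clock: 14.95
position: [0.4948, -0.0901, 0.0373]
ee_rot: [0.839, 0.544, 0.002, 0.001]
ft_force: [2.5, -0.8, -9.1]
grip_width: 0.406
```

```bash
python3 -c "
from st import *
st()"
```

```text
14.95 [ 0.4948 -0.0901  0.0373] yaw_y -24.023471096934713 down [ 0.0053  0.     -1.    ] q [ 0.3967  0.2928 -0.3423  1.9696  0.1241  0.8937 -0.4289] 0.4058033670256886 [ 2.4962 -0.796  -9.115 ] [ 0.0592 -0.2638 -0.0397]
```

jog_arm(
  translation=[
    [0,0,-1],
    [0,0,-1],
    [0,0,-1],
    [0,0,-1],
    [0,0,-1],
  ],
  turn=[-4,-8,-12,-15,-15],
)

```text
clock: 15.37
position: [0.4951, -0.0903, 0.0372]
ee_rot: [0.903, 0.43, 0.002, 0.002]
ft_force: [-1.2, -0.2, 3.1]
grip_width: 0.408
```

```bash
python3 -c "
from st import *
st(); W=manip.camera('wrist'); save(W,'turn1.png')"
```

```text
15.3667 [ 0.4951 -0.0903  0.0372] yaw_y -39.02191128589181 down [ 0.006  -0.0017 -1.    ] q [ 0.3608  0.289  -0.3031  1.9714  0.1113  0.8906 -0.6811] 0.4079573810329687 [-1.2358 -0.1779  3.0626] [ 0.2408  0.6115 -0.0718]
```

View pics/turn1.png

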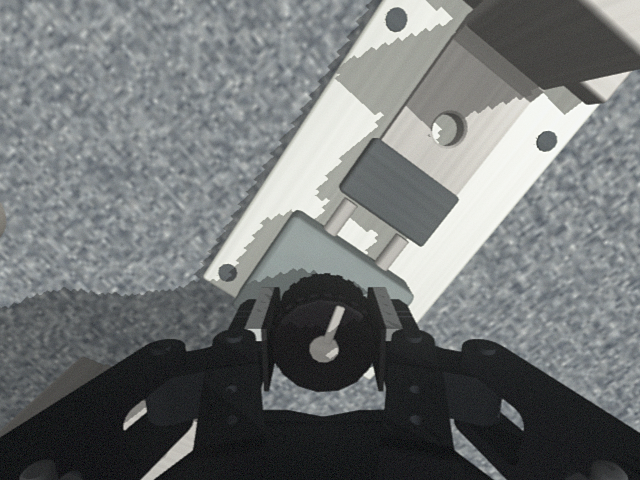

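The rib at (333,322) still points the same way relative to the fingers, so the knob turns with the tool. The jaw has advanced to the toe. I'll continue to the stop in small steps.

jog_arm(
  translation=[
    [0,0,0],
    [0,0,0],
    [0,0,0],
    [0,0,0],
  ],
  turn=[-3,-6,-9,-9],
)

```text
clock: 15.75
position: [0.4953, -0.0904, 0.0373]
ee_rot: [0.933, 0.36, 0.002, 0.002]
ft_force: [1.9, -1.8, -4.7]
grip_width: 0.411
```

```bash
python3 -c "
from st import *
st()"
```

```text
15.75 [ 0.4953 -0.0904  0.0373] yaw_y -47.81790033883727 down [ 0.006  -0.0026 -1.    ] q [ 0.3401  0.2868 -0.2804  1.9722  0.1038  0.8896 -0.829 ] 0.41082506257044726 [ 1.9007 -1.783  -4.6982] [ 0.1701  0.054  -0.0854]
```

jog_arm(
  translation=[
    [0,0,0],
    [0,0,0],
    [0,0,0],
    [0,0,0],
  ],
  turn=[-2,-4,-6,-6],
)

```text
clock: 16.08
position: [0.4953, -0.0905, 0.0373]
ee_rot: [0.95, 0.312, 0.002, 0.003]
ft_force: [2.6, -3.2, -4.6]
grip_width: 0.409
```

```bash
python3 -c "
from st import *
st()"
```

```text
16.0833 [ 0.4953 -0.0905  0.0373] yaw_y -53.65514321492084 down [ 0.0059 -0.0034 -1.    ] q [ 0.3263  0.2856 -0.2654  1.9728  0.0992  0.889  -0.9274] 0.40941600766562697 [ 2.5903 -3.1505 -4.5788] [ 0.1643 -0.061   0.2308]
```

jog_arm(
  translation=[
    [0,0,0],
    [0,0,0],
    [0,0,0],
    [0,0,0],
  ],
  turn=[-2,-4,-5,-5],
)

```text
clock: 16.42
position: [0.4959, -0.0906, 0.0374]
ee_rot: [0.962, 0.271, 0.003, 0.003]
ft_force: [3.7, -1.1, -5.7]
grip_width: 0.409
```

```bash
python3 -c "
from st import *
st()"
```

```text
16.4167 [ 0.4959 -0.0906  0.0374] yaw_y -58.50782235583996 down [ 0.0068 -0.0041 -1.    ] q [ 0.3147  0.2846 -0.253   1.9729  0.0954  0.8879 -1.0095] 0.40921899793899447 [ 3.7197 -1.0763 -5.6834] [-0.1002 -0.7475  0.3808]
```

```bash
cat > rib.py <<'E'
from st import *
def rib(f):
    g=f[290:385,280:370].astype(int); m=(g.min(2)>75).astype(np.uint8)
    n,l,s,c=cv2.connectedComponentsWithStats(m); 
    i=min(range(1,n),key=lambda i:np.hypot(*(c[i]-[46,50]))-0.05*s[i,4]) 
    y,x=np.nonzero(l==i); C=np.cov(x,y); w,V=np.linalg.eigh(C); v=V[:,1]
    return s[i],c[i],np.degrees(np.arctan2(-v[1],v[0]))%180
if __name__=="__main__":
    st(); print(rib(cv2.imread("pics/turn1.png")[:,:,::-1]))
    import time
    W=manip.camera("wrist"); save(W,"t%d.png"%W["shot"]); print(rib(W["frame"]))
    save(W,"seat.png",(200,0,640,400),1.6)
E
python3 rib.py
```

```text
16.4167 [ 0.4959 -0.0906  0.0374] yaw_y -58.50782235583996 down [ 0.0068 -0.0041 -1.    ] q [ 0.3147  0.2846 -0.253   1.9729  0.0954  0.8879 -1.0095] 0.40921899793899447 [ 3.7197 -1.0763 -5.6834] [-0.1002 -0.7475  0.3808]
(array([ 29,  15,  36,  58, 923], dtype=int32), array([47.3088, 49.2839]), np.float64(67.6428220947718))
(array([ 29,  15,  32,  58, 931], dtype=int32), array([46.246 , 49.8174]), np.float64(72.31361944810173))
```

jog_arm(
  translation=[
    [0,0,0],
    [0,0,0],
    [0,0,0],
    [0,0,0],
    [0,0,0],
  ],
  turn=[0,-2,-4,-4,-4],
  grip_force=60,
)

```text
clock: 16.88
position: [0.4972, -0.09, 0.0375]
ee_rot: [0.971, 0.239, 0.004, 0.003]
ft_force: [8.5, -0.1, -10.1]
grip_width: 0.401
```

```bash
python3 rib.py
```

```text
16.8833 [ 0.4972 -0.09    0.0375] yaw_y -62.3831889225017 down [ 0.0092 -0.0039 -0.9999] q [ 0.3051  0.2843 -0.2436  1.9722  0.0917  0.8856 -1.0753] 0.4013233997089953 [  8.5296  -0.1064 -10.1263] [ 0.3283 -1.7916  0.2653]
(array([ 29,  15,  36,  58, 923], dtype=int32), array([47.3088, 49.2839]), np.float64(67.6428220947718))
(array([ 29,  18,  30,  59, 927], dtype=int32), array([45.5124, 52.9903]), np.float64(77.82547747727068))
```

View pics/seat.png

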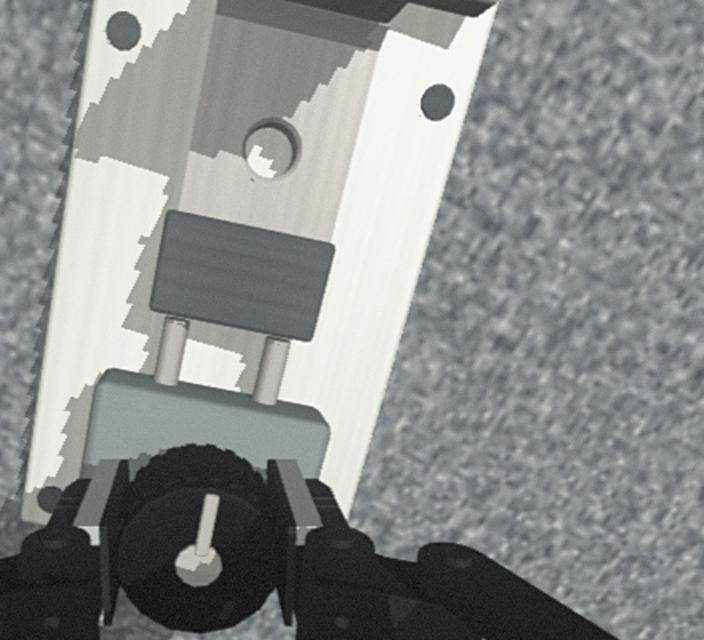

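The rib slipped in the grip while its world angle stayed put (13.8° then 15.5°), at up to 0.38 Nm, so the screw is seated. The jaw at (240,225) touches the toe. Backing off 90°.

jog_arm(
  translation=[
    [0,0,0],
    [-1,0,0],
    [-1,0,0],
    [-1,0,0],
    [-1,0,0],
    [-1,0,0],
    [-1,0,0],
    [-1,0,0],
    [-1,0,0],
    [-1,0,0],
  ],
  turn=[4,9,14,19,24,29,34,39,44,45],
)

```text
clock: 17.77
position: [0.4954, -0.0883, 0.0374]
ee_rot: [0.804, 0.595, 0.005, -0.0]
ft_force: [-2.7, 4.9, 1.2]
grip_width: 0.404
```

```bash
python3 rib.py
```

```text
17.7667 [ 0.4954 -0.0883  0.0374] yaw_y -16.939347591807024 down [ 0.0072  0.0058 -1.    ] q [ 0.4153  0.295  -0.3628  1.9687  0.1247  0.8931 -0.3065] 0.40426208014939524 [-2.723   4.9118  1.2034] [ 1.2686  0.572  -0.0917]
(array([ 29,  15,  36,  58, 923], dtype=int32), array([47.3088, 49.2839]), np.float64(67.6428220947718))
(array([ 29,  19,  29,  58, 902], dtype=int32), array([44.7683, 53.49  ]), np.float64(77.932729675784))
```

jog_arm(
  translation=[
    [0,-1,0],
    [0,-1,0],
    [0,-1,0],
    [0,-1,0],
    [0,-1,0],
    [0,-1,0],
    [0,-1,0],
    [0,-1,0],
    [0,-1,0],
    [0,-1,0],
    [0,-1,0],
  ],
  turn=[4,9,14,19,24,29,34,39,43,45,45],
)

```text
clock: 18.73
position: [0.4929, -0.0885, 0.0374]
ee_rot: [0.514, 0.858, 0.003, -0.004]
ft_force: [-12.2, 3.7, 11.1]
grip_width: 0.403
```

```bash
python3 rib.py; python3 - <<'E'
from st import *
W=manip.camera("wrist"); save(W,"end.png")
P=[manip.camera(c) for c in ("scene","side")]
vs=[]
for p in P:
    for r in manip.outline_of(p,"bracket_grip"):
        e=r["extent"]; u=proj(p,[.595,-.06,.04]); d=np.hypot((e[0]+e[2])/2-u[0],(e[1]+e[3])/2-u[1])
        if d<35: vs.append((p,r["mask"].astype(float))); break
print(len(vs),fit(vs,BR,(.615,-.055,.29),z=.01) if vs else 0)
E
```

```text
18.7333 [ 0.4929 -0.0885  0.0374] yaw_y 28.180256306474693 down [-0.0044  0.0102 -0.9999] q [ 0.5245  0.3154 -0.4836  1.9588  0.1707  0.9137  0.4477] 0.402695666277767 [-12.1527   3.6726  11.1292] [0.8271 2.4461 0.0555]
(array([ 29,  15,  36,  58, 923], dtype=int32), array([47.3088, 49.2839]), np.float64(67.6428220947718))
(array([ 28,  18,  30,  59, 966], dtype=int32), array([44.2319, 53.3561]), np.float64(78.23689944467108))
2 (array([ 0.6173, -0.0555,  0.2666]), np.float64(0.08681380541009182))
```

View pics/end.png

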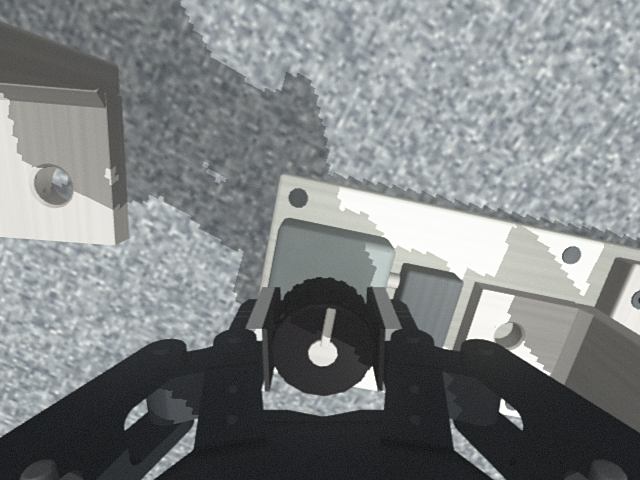

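The knob has turned 90.5° back with no slip, with the rib still at (328,328) relative to the fingers. The jaw is clear of the bracket, which is against the fence. I'll settle to relax the side load, then hand in.

jog_arm(
  translation=[
    [1,0,0],
    [1,0,0],
    [1,0,0],
    [1,0,0],
    [1,0,0],
    [1,0,0],
  ],
  turn=[0,0,0,0,0,0],
)

```text
clock: 19.53
position: [0.4928, -0.0884, 0.0374]
ee_rot: [0.514, 0.858, 0.003, -0.005]
ft_force: [-7.5, 0.7, 5.7]
grip_width: 0.401
```

```bash
python3 rib.py; python3 -c "
from workcell import manip
print(manip.get_obs()['joint_velocities']); print(manip.hand_in())"
```

```text
19.5333 [ 0.4928 -0.0884  0.0374] yaw_y 28.098499405065297 down [-0.0066  0.0101 -0.9999] q [ 0.5233  0.3165 -0.4829  1.9571  0.1709  0.9165  0.4457] 0.4005319180162844 [-7.5432  0.7454  5.7124] [0.1977 1.1714 0.0289]
(array([ 29,  15,  36,  58, 923], dtype=int32), array([47.3088, 49.2839]), np.float64(67.6428220947718))
(array([ 28,  18,  30,  59, 959], dtype=int32), array([44.194 , 53.6277]), np.float64(78.13631994670678))
[ 0.00220349  0.00064017  0.00062146 -0.00036593  0.00097442 -0.00083271
  0.00107947]
the job is handed in; nothing more can be done
None
```

I put the smallest bracket in the fixture with its upright leg to the fence and let go. I turned the thumbscrew clockwise to its stop and backed it off about 90°. The job was handed in at about 19.5 s of the 51 s, still gripping the thumbscrew; no verdict came back.

- **Seat:** the wrist moment reached 0.38 Nm, and the fingers then slipped round the head while the pointer rib stayed put. I took that as the stop.
- **Back-off:** the tool turned back 90.5° from there, and the rib kept its angle to the fingers within 0.5°, so the screw followed without slipping. The grip is commanded at 60 N and the arm was still.
- **Bracket:** the last fit put its heel within about 2 mm of my fence estimate along the fence and under 1 mm across it. It was about 1° out of square, and the pictures show it flat with the jaw clear.
- **Limits of the checks:** the camera calibration is only good to about 2 mm, and the fence-point detections scattered by up to about 15 mm. That bracket fit is rougher than the fixture fit.
- **Remaining load:** a sideways force of about 8 N remained at the wrist when I handed in.
- **Other things on the table:** I did not touch any of them, but I did not measure them again at the end.

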